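# Load a coffee capsule in the lever press and clamp it home

### The job

Stand the copper coffee capsule upright in the well of the lever press, then swing the clamp lever over and press it down on the capsule until you feel the capsule bottom out firmly on the stop inside. Let the clamp, not your hand, drive it home, press firmly but don't crush it, and leave the clamp closed on it; leave the white capsule, mug, grinder and carafe as they are.

Things in the scene. Friction and masses are not known exactly. Their poses are not given: they have to be found in the camera images.
- capsule: Copper-coloured coffee capsule with two dark bands, a solid upright cylinder 38 mm in diameter and 56 mm tall with 3-4 mm chamfers at foot and top (flat top 32 mm across), about 90 g. Origin at the centre of its underside, z up its axis. Starts standing on the tray.
- spare: White capsule of the same shape and size; to be left alone. Origin at the centre of its underside. May stand in either of the two capsule places.
- press: Fixed lever press on the tray; origin at the centre of the underside below its well, z up, +x from the well to the hinge stand (the clamp closes towards -x). Base plate 165 x 96 x 10 mm (x -60 to 105 mm); white block 74 x 74 mm, top 60 mm above the origin, with a round vertical well 40 mm in diameter centred on the origin. Home: pressed by the clamp with at least 18 N for 0.3 s, never over 45 N.
- well_mouth (a point): Centre of the well's mouth (2 mm chamfer), axes as the press. A black seat ring 14 mm below it carries the capsule (42 mm then stands out); only over 9 N pushes it down, and it stays where left. A brass stop that no sensor reads, set anew each time, ends the capsule's travel 7 to 19 mm lower: felt as about 9 N at the capsule while sliding, then a stiff rise.
- stand: Fixed hinge stand, two white posts 118 mm high rising at the rear of the press, carrying the clamp. Its origin and axes coincide with those of the press; the hinge lies 65 mm along +x and 105 mm up.
- clamp_hinge (a point): Centre of the clamp's hinge axis, 65 mm along +x and 105 mm above the press origin. This point turns with the clamp.
- clamp_bar (a point): Centre of the wooden cross bar at the clamp's free end, 125 mm from the hinge axis; bar 70 mm long along press y, 16 mm in diameter.
- clamp (a joint): Clamp angle, rad: 0 level, steel arm (22 mm wide, 10 mm thick, centred on the hinge) reaching over the well; grows as it opens; limits -0.25, 2.05. Starts at 1.75 to 2.0, leaning back past upright, so draw it over from behind. Touches the capsule at about 0.17, is home between -0.13 and 0.06. Hinge friction 0.3 N m: stays where left.
- clamp_pad (a point): Lowest point of the clamp's slick nylon pad, 65 mm from the hinge and 14 mm below the arm's centre line; it presses on the middle of the capsule's top. Pushing down on the arm 105 mm from the hinge, the pad's force is about 1.6 times the hand's less 3.5 N: sliding takes 6 to 9 N at the hand, 19 to 23 N presses it home, over 26 N is too much.
- mug: Clay mug, 80 mm in diameter and 85 mm tall, loose on the tray, origin at the centre of its underside. Leave alone.
- grinder: Dark hand grinder, 52 mm in diameter and 160 mm tall with a folded side lever, loose on the tray, origin at the centre of its underside. Leave alone.
- carafe: Frosted glass carafe with a stainless dripper fixed on it, 96 mm in diameter, 160 mm tall, loose on the tray, origin at the centre of its underside. Leave alone.
Not all that is in view belongs to the job. What is meant by the capsule is not blue, purple or red, and is the smaller of those in its own colour.

How it is judged:
On the way, in this order (a step that is already met when the one before it is completed fails the run):
1. the capsule stands upright in the well, with the clamp still open (horizontal distance between capsule and well_mouth below 0.004 m and angle between capsule's own z axis and vertical below 0.12 rad and z of capsule in the frame of press below 0.05 m and value of joint clamp above 0.3 rad), for 0.2 s.
2. the clamp presses the capsule home on the stop with at least 18 N for 0.3 s (horizontal distance between capsule and well_mouth below 0.004 m and angle between capsule's own z axis and vertical below 0.12 rad and z of capsule in the frame of press below 0.0405 m and contact force between capsule and stand above 18 N), for 0.3 s.
At the end, for the whole second after the job is handed in: The copper capsule stands in the well, upright (within 0.12 rad) and centred (within 4 mm), driven down at least 5.5 mm by the clamp until it bottomed (18 N or more for 0.3 s); the clamp is left closed on it (below 0.10 rad) and everything is at rest (horizontal distance between capsule and well_mouth below 0.004 m and angle between capsule's own z axis and vertical below 0.12 rad and z of capsule in the frame of press below 0.0405 m and value of joint clamp below 0.1 rad and linear speed of capsule below 0.01 m/s); the robot touches nothing.
It fails at once if the clamp presses on the capsule with more than 45 N (contact force between capsule and stand above 45 N).
It fails at once if the capsule is driven down in the well by hand, with the clamp still open (horizontal distance between capsule and well_mouth below 0.004 m and z of capsule in the frame of press below 0.042 m and value of joint clamp above 0.25 rad).
It fails at once if the white capsule, mug, grinder or carafe is moved more than 15 mm or tipped (distance of any of mug, grinder, carafe, spare from where it was at the start of the episode above 0.015 m or angle between any of mug, grinder, carafe, spare's own z axis and vertical above 0.2 rad).
It also fails if it takes over 64 s, if anything falls off the work surface, if the arm or the gripper's body presses on something with over 40 N, if the wrist force passes 120 N, or if a joint passes its speed limit or range.

### The arm

A 6-joint arm with a two-finger parallel gripper is mounted at the origin on the work surface. World frame = base frame: x ahead of the robot, y to its left, z up, the work surface at z = 0. Lengths are in m, angles in rad, forces in N, time in s.
With the tool pointing down it reaches from about 0.35 to 0.775 m from the base axis. Payload 7.3 kg.
Tool frame: the origin (TCP) lies at the very end of the fingers, on their centre line; the grasp point (between the pads) lies 19 mm behind it (robot.pinch_z is the distance from the TCP to the grasp point, in m); z points along the fingers, y is the line along which they close (so a half turn about z gives the same grasp; the last joint's range is limited). The gripper opens to 92 mm and grips with 3 to 60 N. Pads are 19 mm wide; open, the fingers measure 130 mm over their backs; the gripper's body (75 mm by 190 mm) begins 47 mm behind the grasp point.
Start: joints at [1.017, 0.342, 1.524, -0, 1.275, -0.146], TCP at [0.208, 0.482, 0.227] pointing down, gripper open.
Joint ranges: [-2.53, 2.53], [-0.77, 2.02], [0.04, 2.7], [-1, 4.14], [0.28, 2.66], [-3.11, 3.11]. Speed limits (rad/s): [2.57, 2.57, 3.14, 3.14, 3.14, 3.14].

### API

Orientations are given as [roll, pitch, yaw] about the fixed x, y, z axes, in that order (R = Rz(yaw) Ry(pitch) Rx(roll)).
In Python, from cell import robot gives the robot as it stands.
- The arm moves only by the tool move_arm, never from a script. Its argument "motion" is a list of rows, each a list of 6 numbers: the shift along the tool's x, y, z in units of 0.1 m (1.0 is 0.1 m), then the turn, a rotation vector about the tool's x, y, z in units of pi rad (1.0 is pi rad). In form: [[dx, dy, dz, rx, ry, rz], ...]. A call has 1 to 12 rows; each row is the pose to reach, as a shift and turn from the pose commanded when the call began, along the tool's axes at that moment, turning the shorter way round; what a row does not reach only later rows make up. A row lasts 1/8 s, in which the tool goes at most 62.5 mm and 10.7 degrees, less where a joint would pass 70% of its speed; a pose out of reach is approached as far as the arm can. A call with a number of a shift or a turn outside -1 to 1 is refused whole. A call with a gripper value outside its range is refused whole. "fingers" is the opening, from -1 (shut) to 1 (fully open), set as the call begins (left out, the last holds). The fingers move at their own pace and stop on an object; "newtons" is the grip in N (left out, the last holds). Time passes only in rows, so rows that repeat a pose let the fingers close. It gives the time, the measured TCP pose, the force, the opening and the grip force at its end, in the units of the state.
- robot.observe(): the state, without advancing time (a new reading comes with each control period).
- robot.read_camera(name): name is "side" or "top" or "wrist"; returns a dict with "image" (400x640x3 uint8, red, green, blue), "range_z" (400x640 float32, m along the optical axis (not along the pixel's ray), 0 where there is no reading), "vfov" (degrees; the focal length in pixels is half the picture's height over the tangent of half this angle, whatever the lens; pixels are square), "cx", "cy" (the principal point, pixels), "k1" (the pictures are not rectified: a ray, as slopes to the right and down, at radius r is drawn at 1 + k1 r^2 times it, then the intrinsics apply), "extrinsics" (4x4, takes a point from camera to world coordinates); the wrist camera has in their place "hand_eye" (4x4, takes a point from camera to tool coordinates, whose origin is the TCP and whose axes are the flange's). Camera axes: x right, y up, looking along -z (the intrinsics and any distortion apply to the point x, -y, -z); pixel columns grow to the right and rows downward; lengths in m; the calibration is good to about 2 mm. A picture is of the moment at which its call begins: read the wrist's pose just before it.
- robot.hand_in(): hands the job in; it is judged then, once.
The state is a dict: "time": time; "qpos": joint angles; "qvel": joint speeds; "joint_efforts": joint torques, N m; "tool_pos": TCP position; "tool_rot": TCP orientation; "contact_force": force on the tool from outside, world axes, zero at the start; "torque": the same for the moment, N m; "opening": finger opening in m; "grip_force": force on a finger pad.
Only numpy, scipy, OpenCV 4.12 (cv2) and the standard library are available. Lean on these libraries where they do the work, as an engineer would, in place of code of your own. Each camera call takes 0.05 s, during which the arm holds its last target. There are 200 camera calls.

## Working session

There is one attempt and no reset: what is moved stays moved. The work goes in short steps, Python scripts to look and compute and a tool call to move; the robot and the scene stay as the last step left them, time stands still between calls to the robot, and variables do not carry over. Pictures are saved under pics/ and viewed, at most 10 in all, crops included, and the job is handed in when it is done.

Besides the shell and the picture viewer there is one more tool, called in YAML: its name, and indented under it one key for each argument. move_arm: Moves the arm, as the interface text tells. Shifts and turns lie within -1 to 1; 1 stands for 0.1 m of shift or pi rad of turn. Its arguments: {"type":"object","properties":{"motion":{"type":"array"},"fingers":{"type":"number"},"newtons":{"type":"number"}},"required":["motion"]}

```bash
mkdir -p pics; cat > h.py <<'E'
import numpy as np, cv2
from cell import robot
from scipy.spatial.transform import Rotation as R
def grab(n):
    o=robot.observe(); c=robot.read_camera(n)
    if n=="wrist":
        T=np.eye(4);T[:3,3]=o["tool_pos"];T[:3,:3]=R.from_euler("xyz",o["tool_rot"]).as_matrix()
        c["extrinsics"]=T@np.array(c["hand_eye"])
    return c
def intr(c):
    h=c["image"].shape[0]; return h/2/np.tan(np.radians(c["vfov"])/2)
def rays(c,uv):
    f=intr(c);uv=np.atleast_2d(uv).astype(float)
    d=(uv-[c["cx"],c["cy"]])/f; s=d.copy()
    for _ in range(20): s=d/(1+c["k1"]*(s**2).sum(1,keepdims=True))
    return s
def cloud(c):
    h,w=c["image"].shape[:2]; v,u=np.mgrid[:h,:w]
    s=rays(c,np.c_[u.ravel(),v.ravel()]); z=c["range_z"].ravel()
    P=np.c_[s[:,0]*z,-s[:,1]*z,-z]; E=np.array(c["extrinsics"])
    return (P@E[:3,:3].T+E[:3,3]).reshape(h,w,3)
def ray_at_z(c,uv,z):
    s=rays(c,uv);E=np.array(c["extrinsics"]);D=np.c_[s[:,0],-s[:,1],-np.ones(len(s))]@E[:3,:3].T
    return E[:3,3]+D*((z-E[2,3])/D[:,2])[:,None]
def proj(c,p):
    E=np.array(c["extrinsics"]);q=(np.atleast_2d(p)-E[:3,3])@E[:3,:3];s=np.c_[q[:,0],-q[:,1]]/-q[:,2:3]
    return s*(1+c["k1"]*(s**2).sum(1,keepdims=True))*intr(c)+[c["cx"],c["cy"]]
def save(c,n,box=None,k=1):
    im=c["image"][...,::-1]
    if box: im=im[box[1]:box[3],box[0]:box[2]]
    cv2.imwrite("pics/"+n,cv2.resize(im,None,fx=k,fy=k,interpolation=cv2.INTER_CUBIC))
E
python3 - <<'E'
from h import *
import pickle
print(robot.observe())
for n in("top","side"):
    c=grab(n);save(c,n+".png");pickle.dump(c,open(n+".pkl","wb"));print(n,c["vfov"],c["cx"],c["cy"],c["k1"],np.round(c["extrinsics"],3).tolist(),(c["range_z"]>0).mean())
E
```

```text
{'time': 0.0, 'qpos': array([ 1.01700037e+00,  3.42729458e-01,  1.52504359e+00,  4.71147026e-06,
        1.27538327e+00, -1.46032115e-01]), 'qvel': array([ 0.00055781,  0.00098189, -0.00076094, -0.00082134, -0.0002225 ,
       -0.00055199]), 'joint_efforts': array([-6.71018061e-04, -4.31241095e+01, -2.44222122e+01,  7.16894190e-02,
        5.60329249e-02, -1.20564837e-04]), 'tool_pos': array([0.20796583, 0.48160118, 0.22603219]), 'tool_rot': array([-3.14004629e+00, -2.31991273e-04,  2.73382725e+00]), 'contact_force': array([0.03893539, 0.19185705, 0.10233943]), 'torque': array([-0.01900405,  0.00064263, -0.02390754]), 'grip_force': 0.0, 'opening': 0.09199912512192178}
top 48.87804965556268 319.0361748874739 206.28213782968874 -0.02315129921979491 [[0.012, 0.985, -0.171, 0.343], [-1.0, 0.013, 0.004, 0.108], [0.006, 0.171, 0.985, 1.386], [0.0, 0.0, 0.0, 1.0]] 0.99603515625
side 48.0857635247693 319.16628605053563 201.6396810766129 0.01708422051317016 [[-0.959, 0.207, -0.193, 0.347], [-0.282, -0.653, 0.702, 0.886], [0.019, 0.728, 0.685, 0.868], [0.0, 0.0, 0.0, 1.0]] 0.99616796875
```

View pics/top.png

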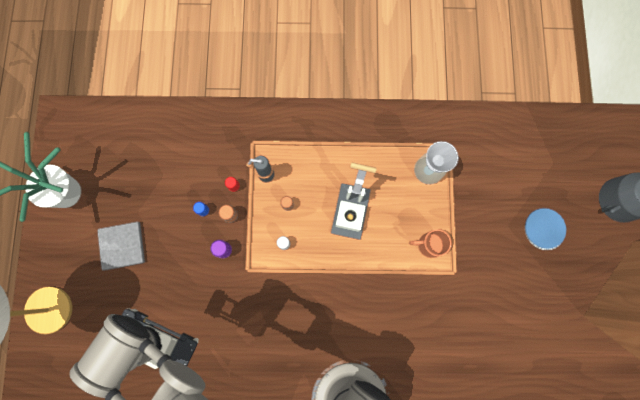

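View pics/side.png

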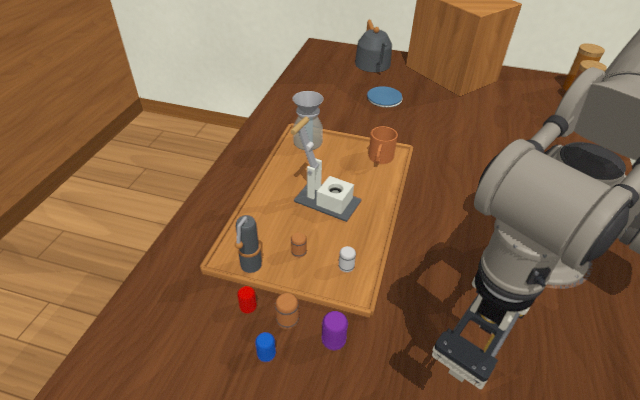

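The candidates are red (232,184), blue (200,209), purple (220,249), a large copper one off the tray (227,213), and a small copper one on the tray (287,203 in top; 299,245 in side). The small copper one on the tray fits: it is the right colour, the smaller of the two coppers, and it stands on the tray. I'll confirm it in a crop and measure.

```bash
python3 - <<'E'
from h import *
import pickle
t=pickle.load(open("top.pkl","rb"));s=pickle.load(open("side.pkl","rb"))
save(s,"crop.png",(220,160,380,340),3.3)
for n,c in(("top",t),("side",s)):
    P=cloud(c);H=cv2.cvtColor(c["image"],cv2.COLOR_RGB2HSV)
    boxes={"top":{"cap":(278,195,297,211),"big":(217,203,238,223),"white":(275,235,292,250),"press":(325,180,375,240)},"side":{"cap":(288,232,310,258),"big":(272,290,302,330),"press":(295,170,365,218)}}[n]
    for k,b in boxes.items():
        p=P[b[1]:b[3],b[0]:b[2]].reshape(-1,3);z=p[:,2]
        print(n,k,"z pct",np.round(np.percentile(z,[2,10,50,90,98]),3))
        if k!="press":
            m=z>np.percentile(z,97)-.006
            q=p[m];print("  top pts ctr",(q.min(0)+q.max(0))/2,np.ptp(q,axis=0),m.sum())
        else:
            for lo,hi in((.055,.085),):
                m=(z>lo)&(z<hi);q=p[m].astype(np.float32);r=cv2.minAreaRect(q[:,:2]);print("  block",lo,hi,m.sum(),np.round(np.median(q,0),4),r)
                print(np.histogram(z,bins=np.arange(0,.26,.01)))
    print("tray z",P[260,330] if n=="top" else P[255,330])
E
```

```text
top cap z pct [0.008 0.01  0.021 0.07  0.073]
  top pts ctr [0.47330887 0.16152017 0.72647124] [0.25982011 0.10757653 1.3199975 ] 84
top big z pct [-0.004 -0.001  0.062  0.075  0.078]
  top pts ctr [0.45761413 0.25585653 0.72906421] [0.22843064 0.29624926 1.31481156] 117
top white z pct [0.008 0.011 0.062 0.071 0.074]
  top pts ctr [0.41046653 0.16723235 0.72679094] [0.13413544 0.11900091 1.3193581 ] 84
top press z pct [0.007 0.01  0.02  0.074 0.156]Traceback (most recent call last):
  File "<stdin>", line 16, in <module>
cv2.error: OpenCV(4.12.0) /io/opencv/modules/imgproc/src/convhull.cpp:143: error: (-215:Assertion failed) total >= 0 && (depth == CV_32F || depth == CV_32S) in function 'convexHull'
```

View pics/crop.png

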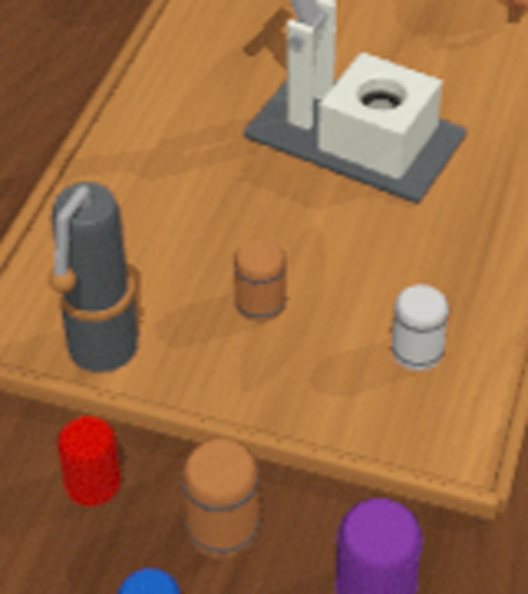

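The crop confirms it: the small copper capsule with two bands, at crop (260,280), is clearly smaller than the off-tray one at (222,495). Next I'll redo the measurements without the zero-range pixels.

```bash
python3 - <<'E'
from h import *
import pickle
t=pickle.load(open("top.pkl","rb"));s=pickle.load(open("side.pkl","rb"))
for n,c in(("top",t),("side",s)):
    P=cloud(c);ok=c["range_z"]>0
    boxes={"top":{"cap":(278,195,297,211),"white":(275,235,292,250),"grinder":(248,150,277,184),"press":(325,160,375,240)},"side":{"cap":(286,230,312,258),"white":(336,244,360,272),"press":(295,140,365,218)}}[n]
    for k,b in boxes.items():
        sl=np.s_[b[1]:b[3],b[0]:b[2]];p=P[sl][ok[sl]];z=p[:,2]
        if k!="press":
            zt=np.percentile(z[z<.25],97);q=p[(z>zt-.006)&(z<.25)]
            print(n,k,"top",round(zt,4),"floor",np.round(np.percentile(z,5),4),"ctr",np.round((np.percentile(q,3,0)+np.percentile(q,97,0))/2,4),np.round(np.ptp(q,axis=0),3),len(q))
        else:
            q=p[(z>.062)&(z<.080)].astype(np.float32)
            print(n,"block",np.round(np.median(q,0),4),cv2.minAreaRect(q[:,:2].copy()),len(q))
            q=p[(z>.015)&(z<.027)].astype(np.float32)
            print(n,"plate",np.round(np.median(q,0),4),cv2.minAreaRect(q[:,:2].copy()),len(q))
            print(np.histogram(z,bins=np.arange(0,.26,.01))[0])
            q=p[(z>.14)&(z<.26)];print("clamp",len(q),np.round(q[np.argsort(q[:,2])][::max(1,len(q)//12)],3).tolist())
E
```

```text
top cap top 0.072 floor 0.0087 ctr [0.5845 0.1997 0.07  ] [0.037 0.034 0.009] 87
top white top 0.0726 floor 0.0096 ctr [0.4618 0.2088 0.0703] [0.033 0.033 0.008] 92
top grinder top 0.1718 floor 0.0023 ctr [0.6836 0.2787 0.1726] [0.027 0.046 0.013] 43
top block [0.5469 0.0052 0.072 ] ((0.5597822666168213, 0.003396589308977127), (0.07377901673316956, 0.10411529242992401), 78.64832305908203) 489
top plate [0.5959 0.0105 0.0203] ((0.6068416833877563, 0.004801295697689056), (0.25640788674354553, 0.15793021023273468), 0.2694447338581085) 1154
[ 401 1872  652   32   37   75  129  374    4    6    4   11   57   34
   14   16   10    1   29   25   19   18   20   49   96]
clamp 297 [[0.615, -0.004, 0.141], [0.617, -0.008, 0.157], [0.617, -0.011, 0.183], [0.63, -0.019, 0.19], [0.633, -0.015, 0.2], [0.636, -0.02, 0.213], [0.644, -0.01, 0.226], [0.639, -0.036, 0.237], [0.641, -0.028, 0.239], [0.662, 0.016, 0.241], [0.648, -0.038, 0.242], [0.645, -0.024, 0.244], [0.647, -0.03, 0.246]]
side cap top 0.0701 floor 0.0108 ctr [0.5845 0.2025 0.0678] [0.037 0.036 0.008] 144
side white top 0.0702 floor 0.0108 ctr [0.4616 0.2104 0.0681] [0.037 0.039 0.008] 158
side block [0.551  0.011  0.0722] ((0.5646218061447144, 0.0026559457182884216), (0.0793004259467125, 0.11493626236915588), 78.47853088378906) 614
side plate [0.5837 0.0021 0.0209] ((0.5843562483787537, -0.10544124245643616), (0.21925103664398193, 0.3615531921386719), 17.864171981811523) 1119
[ 129 3007  661  178  181  184  197  456   44   42   34   36   72   43
   27   30   26   19   48   29    5    0    0    0    0]
clamp 184 [[0.618, 0.003, 0.14], [0.624, -0.001, 0.146], [0.627, -0.001, 0.152], [0.622, -0.002, 0.156], [0.627, -0.0, 0.162], [0.626, 0.002, 0.167], [0.63, -0.002, 0.176], [0.631, -0.003, 0.181], [0.621, -0.005, 0.185], [0.62, -0.02, 0.188], [0.621, -0.007, 0.19], [0.639, -0.005, 0.194], [0.635, -0.0, 0.201]]
```

```bash
cat >> h.py <<'E'
def go(x,y,z,yaw_deg,tilt=None):
    "shift/turn (tool units) from present pose to a tool-down pose"
    o=robot.observe();A=R.from_euler("xyz",o["tool_rot"]);B=R.from_euler("xyz",[np.pi,0,np.radians(yaw_deg)])
    d=A.inv().apply(np.array([x,y,z])-o["tool_pos"])/.1; r=(A.inv()*B).as_rotvec()/np.pi
    print("GO",np.round(d,3),np.round(r,4),"t",round(o["time"],2))
E
python3 - <<'E'
from h import *
c=grab("wrist");print(c["vfov"],c["k1"],np.round(c["hand_eye"],3).tolist())
go(.585,.201,.227,190)
E
```

```text
66.92989598311965 0.017364001832147532 [[-0.001, 0.959, 0.283, 0.076], [1.0, 0.001, 0.0, -0.0], [-0.0, 0.283, -0.959, -0.158], [0.0, 0.0, 0.0, 1.0]]
GO [-4.574 -1.082 -0.007] [-0.0003 -0.0002 -0.1854] t 0.15
```

move_arm:
  motion:
    - [-0.5,-0.12,0,0,0,-0.055]
    - [-1,-0.24,0,0,0,-0.11]
    - [-1,-0.24,0,0,0,-0.165]
    - [-1,-0.24,0,0,0,-0.186]

```text
time: 0.65
tool_pos: [0.2911, 0.4196, 0.2265]
tool_rot: [-3.141, -0.001, -2.963]
contact_force: [0.4, 0.6, -0.8]
opening: 0.0918
grip_force: 0.0
```

move_arm:
  motion:
    - [-0.42,-0.45,0,0,0,0]
    - [-0.84,-0.89,0,0,0,0]
    - [-0.84,-0.89,0,0,0,0]
    - [-0.84,-0.89,0,0,0,0]

```text
time: 1.15
tool_pos: [0.3884, 0.3474, 0.2264]
tool_rot: [3.141, -0.001, -2.966]
contact_force: [-0.6, 0.8, 0.5]
opening: 0.0917
grip_force: 0.0
```

move_arm:
  motion:
    - [-0.42,-0.45,0,0,0,0]
    - [-0.84,-0.89,0,0,0,0]
    - [-0.84,-0.89,0,0,0,0]
    - [-0.84,-0.89,0,0,0,0]

```text
time: 1.65
tool_pos: [0.4859, 0.2756, 0.2265]
tool_rot: [3.141, -0.001, -2.964]
contact_force: [-0.3, -0.5, -0.1]
opening: 0.0923
grip_force: 0.0
```

```bash
python3 - <<'E'
from h import *
import pickle
c=grab("wrist");save(c,"w1.png");pickle.dump(c,open("w1.pkl","wb"));print(proj(c,[[.585,.201,.068],[.545,.004,.071]]))
E
```

```text
[[240.34367054 259.29883818]
 [ 57.39343797 197.92174374]]
```

move_arm:
  motion:
    - [-0.42,-0.45,0,0,0,0]
    - [-0.84,-0.89,0,0,0,0]
    - [-0.84,-0.89,0,0,0,0]
    - [-0.84,-0.89,0,0,0,0]

```text
time: 2.2
tool_pos: [0.5843, 0.2031, 0.2266]
tool_rot: [3.141, -0.001, -2.964]
contact_force: [-0.5, -0.3, 0.9]
opening: 0.0917
grip_force: 0.0
```

```bash
python3 - <<'E'
from h import *
import pickle
c=grab("wrist");save(c,"w2.png");pickle.dump(c,open("w2.pkl","wb"));print(proj(c,[[.585,.201,.068],[.545,.004,.071]]))
E
```

```text
[[317.32405864 188.07754184]
 [127.92850418 115.6579819 ]]
```

View pics/w2.png

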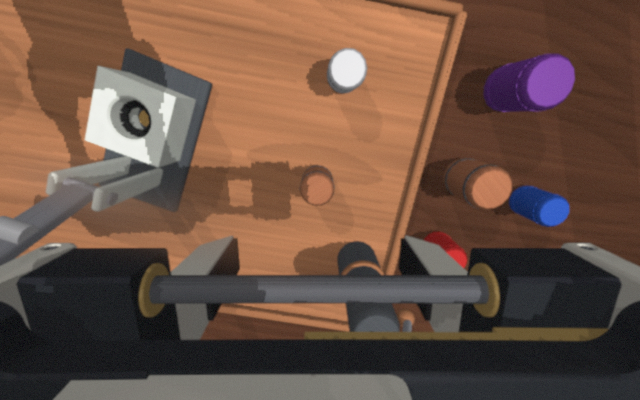

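Picture w2 shows the copper capsule's top at (317,187), the white capsule at (347,70), and the block with its well mouth at about (135,118). The posts and open clamp are to its lower left.

```bash
python3 - <<'E'
from h import *
import pickle
for n in("w1","w2","top","side"):
    c=pickle.load(open(n+".pkl","rb"));P=cloud(c);ok=c["range_z"]>0
    d=np.hypot(P[...,0]-.585,P[...,1]-.201)
    m=ok&(d<.03)&(P[...,2]>.055)&(P[...,2]<.09);q=P[m];zt=np.percentile(q[:,2],80);q=q[q[:,2]>zt-.003]
    print(n,"cap",np.round((q.min(0)+q.max(0))/2,4),np.round(np.ptp(q,axis=0),3),"zmed",round(np.median(q[:,2]),4),len(q))
    d=np.hypot(P[...,0]-.545,P[...,1]-.003)
    m=(ok&(d<.08)&(P[...,2]>.064)&(P[...,2]<.078)).astype(np.uint8)
    m=cv2.morphologyEx(m,cv2.MORPH_OPEN,np.ones((3,3),np.uint8))
    k,lab,st,_=cv2.connectedComponentsWithStats(m);i=1+st[1:,4].argmax();mm=lab==i
    q=P[mm];print("  block zmed",np.median(q[:,2]),cv2.minAreaRect(q[:,:2].astype(np.float32).copy()),len(q))
    # well rim: fill holes within block mask -> contour children
    cs,hh=cv2.findContours(mm.astype(np.uint8),cv2.RETR_CCOMP,cv2.CHAIN_APPROX_NONE)
    for cc,h in zip(cs,hh[0]):
        if h[3]>=0 and len(cc)>12:
            w=ray_at_z(c,cc[:,0],.070);print("  hole",cv2.minEnclosingCircle(w[:,:2].astype(np.float32).copy()),cv2.fitEllipse(w[:,:2].astype(np.float32).copy()))
    # dark hole in grey
    g=cv2.cvtColor(c["image"],cv2.COLOR_RGB2GRAY);S=cv2.cvtColor(c["image"],cv2.COLOR_RGB2HSV)
    u=proj(c,[.545,.003,.071])[0];print("  px",u)
E
```

```text
w1 cap [0.586  0.2073 0.0674] [0.034 0.022 0.004] zmed 0.0677 386
  block zmed 0.0716370081202995 ((0.5472235083580017, 0.0056310370564460754), (0.07641960680484772, 0.07667121291160583), 78.54345703125) 4445
  hole ((0.5461419820785522, 0.007982613518834114), 0.020541351288557053) ((0.5460712313652039, 0.008096552453935146), (0.03579547256231308, 0.039683885872364044), 118.6215591430664)
  px [ 56.40025058 197.76151138]
w2 cap [0.5871 0.2005 0.0676] [0.036 0.036 0.005] zmed 0.0677 804
  block zmed 0.07161904190813917 ((0.5475881099700928, 0.005503900349140167), (0.07517150789499283, 0.07486914843320847), 78.21939849853516) 4997
  hole ((0.5472458600997925, 0.007558907847851515), 0.020140327513217926) ((0.5472356677055359, 0.0074502392672002316), (0.03724047169089317, 0.039039019495248795), 94.49205780029297)
  px [126.88445928 115.46547847]
top cap [0.5861 0.1998 0.0714] [0.034 0.031 0.008] zmed 0.0696 64
  block zmed 0.07204564299279537 ((0.5463639497756958, 0.006005570292472839), (0.07377661764621735, 0.07503172755241394), 78.4705581665039) 440
  hole ((0.5468762516975403, 0.007812197785824537), 0.02620036154985428) ((0.546910285949707, 0.006920020096004009), (0.044338565319776535, 0.04763248190283775), 110.47816467285156)
  px [351.70311015 215.49192096]
side cap [0.5841 0.2015 0.0692] [0.036 0.035 0.006] zmed 0.0687 119
  block zmed 0.07237921151485582 ((0.5456097722053528, 0.006095610558986664), (0.07844637334346771, 0.07630433142185211), 78.47853088378906) 503
  hole ((0.5449596643447876, 0.006858912296593189), 0.02084767445921898) ((0.5447260737419128, 0.007284846622496843), (0.036091092973947525, 0.04050185903906822), 107.02352142333984)
  px [335.77227376 187.46917371]
```

move_arm:
  motion:
    - [-0.016,-0.023,0.5,0,0,0]
    - [-0.016,-0.023,0.97,0,0,0]
    - [-0.016,-0.023,0.97,0,0,0]

```text
time: 2.62
tool_pos: [0.584, 0.2008, 0.1269]
tool_rot: [3.142, -0.008, -2.963]
contact_force: [-0.5, -0.1, -0.4]
opening: 0.0918
grip_force: 0.0
```

move_arm:
  motion:
    - [0,0,0.4,0,0,0]
    - [0,0,0.7,0,0,0]
    - [0,0,0.97,0,0,0]
    - [0,0,0.97,0,0,0]
    - [0,0,0.97,0,0,0]

```text
time: 3.25
tool_pos: [0.5887, 0.2006, 0.0354]
tool_rot: [3.141, 0.004, -2.964]
contact_force: [0.3, -0.7, 0.4]
opening: 0.0917
grip_force: 0.0
```

```bash
python3 - <<'E'
from h import *
c=grab("wrist");save(c,"w3.png");print(robot.observe()["tool_pos"],robot.observe()["contact_force"])
E
```

```text
[0.58877449 0.20043547 0.03534611] [ 0.48276233 -0.14635053  0.60155991]
```

View pics/w3.png

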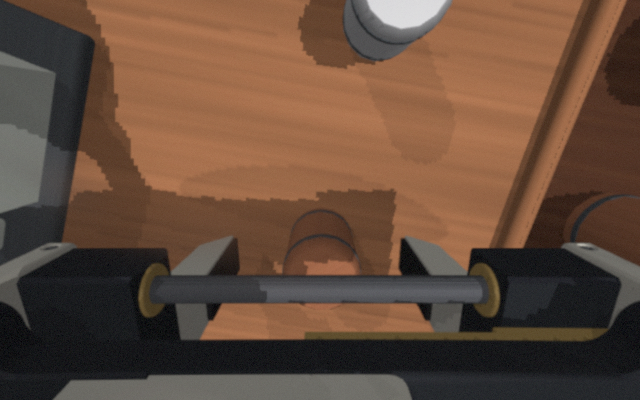

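The capsule is centred between the fingers, at about (320,250). I'll trim 2.5 mm along x and grip.

move_arm:
  motion:
    - [0.025,0,0.02,0,0,0]
    - [0.025,0,0.02,0,0,0]
    - [0.025,0,0.02,0,0,0]

```text
time: 3.68
tool_pos: [0.5851, 0.1993, 0.031]
tool_rot: [3.142, 0.0, -2.965]
contact_force: [0.7, -1.0, 0.3]
opening: 0.0917
grip_force: 0.0
```

move_arm:
  motion:
    - [0,0,0,0,0,0]
    - [0,0,0,0,0,0]
    - [0,0,0,0,0,0]
    - [0,0,0,0,0,0]
    - [0,0,0,0,0,0]
    - [0,0,0,0,0,0]
  fingers: -1
  newtons: 25

```text
time: 4.42
tool_pos: [0.585, 0.1994, 0.0308]
tool_rot: [3.141, 0.0, -2.965]
contact_force: [0.6, 0.2, -0.5]
opening: 0.0375
grip_force: 25.0
```

move_arm:
  motion:
    - [0,0,-0.4,0,0,0]
    - [0,0,-0.9,0,0,0]
    - [0,0,-0.9,0,0,0]
    - [0,0,-0.9,0,0,0]

```text
time: 4.92
tool_pos: [0.5844, 0.1992, 0.12]
tool_rot: [3.142, -0.001, -2.965]
contact_force: [-0.7, 0.7, -1.7]
opening: 0.0373
grip_force: 25.0
```

```bash
python3 - <<'E'
from h import *
go(.5475,.006,.127,168.5)
go(.5475,.006,.127,190)
E
```

```text
GO [ 0.702 -1.837 -0.069] [-1.000e-04 -4.000e-04  1.201e-01] t 4.92
GO [ 0.702 -1.837 -0.069] [ 0.     -0.0004  0.0007] t 4.92
```

move_arm:
  motion:
    - [0.2,-0.45,0,0,0,0.055]
    - [0.35,-0.92,-0.05,0,0,0.11]
    - [0.35,-0.92,-0.05,0,0,0.12]
    - [0.35,-0.92,-0.05,0,0,0.12]

```text
time: 5.42
tool_pos: [0.5661, 0.1027, 0.1245]
tool_rot: [-3.142, -0.002, 2.942]
contact_force: [0.5, -0.3, -1.3]
opening: 0.0377
grip_force: 25.0
```

```bash
python3 - <<'E'
from h import *
go(.5475,.006,.122,168.5)
c=grab("wrist");P=cloud(c);ok=c["range_z"]>0
d=np.hypot(P[...,0]-.547,P[...,1]-.006)
m=(ok&(d<.06)&(P[...,2]>.064)&(P[...,2]<.078)).astype(np.uint8)
m=cv2.morphologyEx(m,cv2.MORPH_OPEN,np.ones((3,3),np.uint8))
k,lab,st,_=cv2.connectedComponentsWithStats(m);i=1+st[1:,4].argmax();mm=lab==i
q=P[mm];print("block",np.median(q[:,2]),cv2.minAreaRect(q[:,:2].astype(np.float32).copy()),len(q))
cs,hh=cv2.findContours(mm.astype(np.uint8),cv2.RETR_CCOMP,cv2.CHAIN_APPROX_NONE)
for cc,h in zip(cs,hh[0]):
    if h[3]>=0 and len(cc)>20:
        w=ray_at_z(c,cc[:,0],.0715);print("hole",cv2.minEnclosingCircle(w[:,:2].astype(np.float32).copy()))
# held capsule extent in tool frame
o=robot.observe();A=R.from_euler("xyz",o["tool_rot"]);Q=A.inv().apply((P[ok]-o["tool_pos"]))
s=(abs(Q[:,1])<.017)&(abs(Q[:,0])<.03)&(Q[:,2]<.025)&(Q[:,2]>-.05)
q=Q[s];print("held",len(q),np.round(np.percentile(q,[1,5,50,95,99],axis=0),4).tolist())
save(c,"w4.png")
E
```

```text
GO [-0.01  -0.985  0.025] [-0.     -0.0007  0.0002] t 5.42
block 0.07167649202707595 ((0.5448904633522034, 0.00603368878364563), (0.07516191154718399, 0.0699508860707283), 78.00540161132812) 6338
hole ((0.5466659665107727, 0.007011911366134882), 0.020308854058384895)
held 4242 [[-0.017, -0.0164, -0.0379], [-0.0146, -0.0145, -0.0374], [0.0116, -0.001, -0.0329], [0.0162, 0.013, 0.0078], [0.0166, 0.0156, 0.0144]]
```

View pics/w4.png

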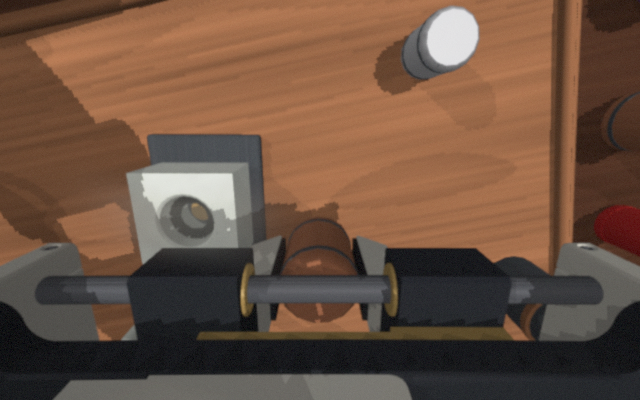

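The picture shows the capsule held upright between the pads (320,265), and the well mouth clear at (188,217).

move_arm:
  motion:
    - [0,-0.5,0,0,0,0]
    - [-0.004,-0.98,0,0,0,0]
    - [-0.004,-0.98,0,0,0,0]
    - [-0.004,-0.98,0,0,0,0]
    - [-0.004,-0.98,0,0,0,0]

```text
time: 6.1
tool_pos: [0.5477, 0.0079, 0.1255]
tool_rot: [3.141, -0.0, 2.943]
contact_force: [-0.0, 0.6, -0.6]
opening: 0.0374
grip_force: 25.0
```

```bash
python3 - <<'E'
from h import *
go(.547,.0065,.0935,168.5)
E
```

```text
GO [ 0.004 -0.015  0.32 ] [ 0.0001 -0.0001  0.0008] t 6.1
```

move_arm:
  motion:
    - [0.004,-0.015,0.15,0,0,0]
    - [0.004,-0.015,0.28,0,0,0]
    - [0.004,-0.015,0.34,0,0,0]
    - [0.004,-0.015,0.34,0,0,0]

```text
time: 6.6
tool_pos: [0.5465, 0.0051, 0.0909]
tool_rot: [-3.142, -0.002, 2.941]
contact_force: [-0.1, -0.4, -0.3]
opening: 0.0373
grip_force: 25.0
```

move_arm:
  motion:
    - [0,0,0.03,0,0,0]
    - [0,0,0.06,0,0,0]
    - [0,0,0.06,0,0,0]

```text
time: 6.98
tool_pos: [0.5471, 0.0055, 0.0876]
tool_rot: [3.141, 0.002, 2.941]
contact_force: [-5.8, 1.7, 13.5]
opening: 0.0374
grip_force: 25.0
```

Contact on the mouth's chamfer is pushing the capsule towards -X, so I'll ease up, shift that way and retry.

move_arm:
  motion:
    - [0.02,0,-0.03,0,0,0]
    - [0.02,0,-0.03,0,0,0]
    - [0.02,0,0.0,0,0,0]
    - [0.02,0,0.02,0,0,0]
    - [0.02,0,0.02,0,0,0]

```text
time: 7.6
tool_pos: [0.5449, 0.0057, 0.0833]
tool_rot: [3.141, -0.0, 2.941]
contact_force: [0.6, 2.7, -1.6]
opening: 0.0371
grip_force: 25.0
```

move_arm:
  motion:
    - [0,0.005,0.02,0,0,0]
    - [0,0.005,0.045,0,0,0]
    - [0,0.005,0.045,0,0,0]

```text
time: 7.98
tool_pos: [0.5448, 0.0059, 0.0789]
tool_rot: [-3.142, -0.001, 2.941]
contact_force: [-0.1, 1.0, -2.1]
opening: 0.0376
grip_force: 25.0
```

move_arm:
  motion:
    - [0,0,0,0,0,0]
    - [0,0,0,0,0,0]
    - [0,0,0,0,0,0]
    - [0,0,0,0,0,0]
  fingers: 0.5

```text
time: 8.48
tool_pos: [0.545, 0.0059, 0.0793]
tool_rot: [3.142, 0.0, 2.941]
contact_force: [-0.1, 0.2, -0.3]
opening: 0.0676
grip_force: 0.0
```

move_arm:
  motion:
    - [0,0,-0.3,0,0,0]
    - [0,0,-0.9,0,0,0]
    - [0.3,0.3,-1,0,0,0]
    - [0.8,0.3,-1,0,0,0]
    - [0.8,0.3,-1,0,0,0]

```text
time: 9.1
tool_pos: [0.4692, 0.0522, 0.1792]
tool_rot: [-3.141, -0.003, 2.943]
contact_force: [0.1, -1.0, -0.8]
opening: 0.0687
grip_force: 0.0
```

```bash
python3 - <<'E'
from h import *
import pickle
c=grab("wrist");pickle.dump(c,open("w5.pkl","wb"));s=grab("side");P=cloud(s);ok=s["range_z"]>0
pickle.dump(s,open("side2.pkl","wb"))
save(s,"s2.png",(250,80,410,230),4)
Pw=cloud(c);okw=c["range_z"]>0
for n,P,ok in(("side",P,ok),("wrist",Pw,okw)):
    d=np.hypot(P[...,0]-.5455,P[...,1]-.006);m=ok&(d<.024)&(P[...,2]>.09)&(P[...,2]<.14);q=P[m]
    if len(q): print(n,"cap top",np.percentile(q[:,2],[50,90]),(q.min(0)+q.max(0))/2,len(q))
    # clamp points in press frame
    a=np.radians(-11.5);v=P-[.546,.006,.0115];px=v[...,0]*np.cos(a)+v[...,1]*np.sin(a);py=-v[...,0]*np.sin(a)+v[...,1]*np.cos(a)
    m=ok&(abs(py)<.011)&(px>.03)&(px<.2)&(v[...,2]>.12)&(v[...,2]<.27)
    q=np.c_[px[m],py[m],v[...,2][m]];q=q[np.argsort(q[:,2])];print(len(q),np.round(q[::max(1,len(q)//10)],3).tolist())
    m=ok&(abs(py)<.037)&(abs(py)>.015)&(px>.03)&(px<.2)&(v[...,2]>.15)&(v[...,2]<.27)
    q=np.c_[px[m],py[m],v[...,2][m]];print("bar",len(q),np.round(np.percentile(q,[5,50,95],axis=0),3).tolist() if len(q) else "")
E
```

```text
side cap top [0.11123047 0.11615514] [0.54441009 0.00711178 0.10440737] 194
295 [[0.073, 0.008, 0.123], [0.069, 0.004, 0.134], [0.085, 0.009, 0.148], [0.084, 0.009, 0.161], [0.078, -0.007, 0.175], [0.087, 0.009, 0.179], [0.093, 0.009, 0.189], [0.092, -0.006, 0.199], [0.098, 0.0, 0.21], [0.099, -0.003, 0.226], [0.106, -0.009, 0.231]]
bar 86 [[0.099, -0.031, 0.22], [0.104, 0.022, 0.229], [0.112, 0.035, 0.232]]
wrist cap top [0.11366809 0.11452581] [0.55084815 0.00505262 0.11066075] 801
0 []
bar 0
```

View pics/s2.png

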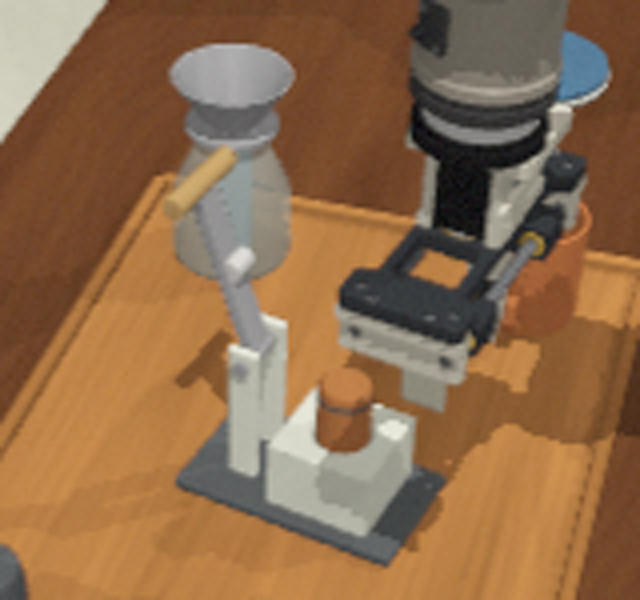

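The capsule is seated upright in the well: its top is at 0.1138, 42 mm above the block, crop (345,400). The clamp leans back with its bar at crop (200,185), at about 1.9 rad. I'll close the fingers and go over behind the bar.

move_arm:
  motion:
    - [0,0,-0.5,0,0,0]
    - [-0.4,-0.3,-1,0,0,0]
    - [-0.75,-0.3,-1,0,0,0]
    - [-0.75,-0.3,-1,0,0,0]
  fingers: -1

```text
time: 9.7
tool_pos: [0.5429, 0.0053, 0.279]
tool_rot: [3.142, 0.002, 2.939]
contact_force: [-0.2, 0.5, 0.0]
opening: 0.0336
grip_force: 0.0
```

move_arm:
  motion:
    - [0,0,-0.32,0,0,0]
    - [-0.4,0,-0.32,0,0,0]
    - [-0.8,0,-0.32,0,0,0]
    - [-0.8,0,-0.32,0,0,0]

```text
time: 10.2
tool_pos: [0.6197, -0.0095, 0.3087]
tool_rot: [-3.141, -0.003, 2.941]
contact_force: [-0.8, 0.1, -0.4]
opening: 0.0004
grip_force: 0.0
```

move_arm:
  motion:
    - [-0.4,0,0,0,0,0]
    - [-0.8,0,0,0,0,0]
    - [-0.8,0,0,0,0,0]
    - [-0.8,0,0,0,0,0]

```text
time: 10.7
tool_pos: [0.6959, -0.0245, 0.311]
tool_rot: [3.141, -0.002, 2.941]
contact_force: [-0.0, 0.5, -0.8]
opening: 0.0004
grip_force: 0.0
```

```bash
cat >> h.py <<'E'
def press(P):
    a=np.radians(-11.5);v=np.asarray(P)-[.545,.006,.0115]
    return np.stack([v[...,0]*np.cos(a)+v[...,1]*np.sin(a),-v[...,0]*np.sin(a)+v[...,1]*np.cos(a),v[...,2]],-1)
E
python3 - <<'E'
from h import *
o=robot.observe();print("tcp press",np.round(press(o["tool_pos"]),4),o["tool_rot"],o["qpos"],o["opening"])
for n in("side","wrist"):
    c=grab(n);Q=press(cloud(c));ok=c["range_z"]>0
    m=ok&(abs(Q[...,1])<.037)&(abs(Q[...,1])>.015)&(Q[...,0]>.05)&(Q[...,0]<.135)&(Q[...,2]>.2)&(Q[...,2]<.245)
    H=cv2.cvtColor(c["image"],cv2.COLOR_RGB2HSV);m&=(H[...,1]>70)
    q=Q[m];print(n,len(q),np.round(np.percentile(q,[2,50,98],axis=0),3).tolist() if len(q) else "")
for th in(1.92,1.75,1.57,1.4,1.2,1.0,.8,.6,.4,.2,.1,0,-.1):
    C=np.array([.065-.105*np.cos(th)+.005*np.sin(th),.105+.105*np.sin(th)+.005*np.cos(th)]);B=.065-.125*np.cos(th)+.008
    print(th,"face",np.round(max(C[0],B),4),"tcp px",np.round(max(C[0],B)+.0095,4),"pz",np.round(C[1],4))
E
```

```text
tcp press [1.539e-01 2.000e-04 2.995e-01] [ 3.14146550e+00 -1.51406004e-03  2.94137990e+00] [-1.45281618e-01  6.59596343e-01  7.73286205e-01  2.12147138e-04
  1.71021490e+00 -1.51583577e+00] 0.000405826070234062
side 81 [[0.099, -0.033, 0.22], [0.105, 0.023, 0.229], [0.113, 0.037, 0.233]]
wrist 1032 [[0.103, -0.034, 0.225], [0.109, -0.015, 0.229], [0.117, 0.034, 0.232]]
1.92 face 0.1158 tcp px 0.1253 pz 0.202
1.75 face 0.0953 tcp px 0.1048 pz 0.2074
1.57 face 0.0729 tcp px 0.0824 pz 0.21
1.4 face 0.0521 tcp px 0.0616 pz 0.2093
1.2 face 0.0316 tcp px 0.0411 pz 0.2047
1.0 face 0.0125 tcp px 0.022 pz 0.1961
0.8 face -0.0046 tcp px 0.0049 pz 0.1838
0.6 face -0.0188 tcp px -0.0093 pz 0.1684
0.4 face -0.0298 tcp px -0.0203 pz 0.1505
0.2 face -0.0369 tcp px -0.0274 pz 0.1308
0.1 face -0.039 tcp px -0.0295 pz 0.1205
0 face -0.04 tcp px -0.0305 pz 0.11
-0.1 face -0.04 tcp px -0.0305 pz 0.0995
```

move_arm:
  motion:
    - [0,0,0.4,0,0,0]
    - [0,0,0.8,0,0,0]
    - [0,0,0.94,0,0,0]
    - [0,0,0.94,0,0,0]

```text
time: 11.3
tool_pos: [0.6965, -0.0247, 0.2177]
tool_rot: [3.141, -0.0, 2.941]
contact_force: [-0.3, 0.2, 0.2]
opening: 0.0004
grip_force: 0.0
```

move_arm:
  motion:
    - [0.2,0,0,0,0,0]
    - [0.35,0,-0.02,0,0,0]
    - [0.5,0,-0.04,0,0,0]
    - [0.65,0,-0.05,0,0,0]
    - [0.8,0,-0.05,0,0,0]
    - [0.9,0,-0.05,0,0,0]
    - [0.9,0,-0.05,0,0,0]

```text
time: 12.18
tool_pos: [0.6086, -0.0069, 0.2237]
tool_rot: [3.141, 0.002, 2.941]
contact_force: [-0.1, -0.4, 0.0]
opening: 0.0001
grip_force: 0.0
```

```bash
python3 - <<'E'
from h import *
o=robot.observe();print("tcp press",np.round(press(o["tool_pos"]),4),o["contact_force"])
c=grab("side");save(c,"s3.png",(250,80,410,230),4)
E
```

```text
tcp press [6.490e-02 1.000e-04 2.122e-01] [-0.07553991 -0.36479905  0.01854628]
```

View pics/s3.png

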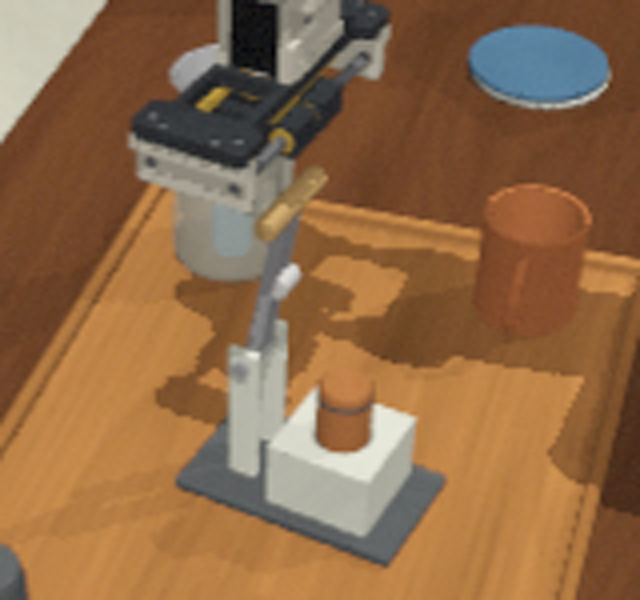

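The clamp is drawn past upright, with its bar at crop (292,203). I'll follow the arc down.

move_arm:
  motion:
    - [0.12,0,0.03,0,0,0]
    - [0.24,0,0.07,0,0,0]
    - [0.34,0,0.11,0,0,0]
    - [0.43,0,0.16,0,0,0]
    - [0.52,0,0.22,0,0,0]
    - [0.6,0,0.28,0,0,0]
    - [0.67,0,0.36,0,0,0]
    - [0.74,0,0.44,0,0,0]
    - [0.8,0,0.52,0,0,0]
    - [0.8,0,0.52,0,0,0]

```text
time: 13.48
tool_pos: [0.529, 0.0092, 0.1693]
tool_rot: [-3.142, -0.003, 2.941]
contact_force: [-0.1, 0.5, -1.1]
opening: 0.0004
grip_force: 0.0
```

```bash
python3 - <<'E'
from h import *
o=robot.observe();print("tcp press",np.round(press(o["tool_pos"]),4),o["contact_force"],o["qpos"])
c=grab("side");save(c,"s4.png",(250,80,410,230),4)
E
```

```text
tcp press [-1.630e-02 -1.000e-04  1.578e-01] [-0.14032859  0.46109262 -1.09278669] [-1.27624727e-01  4.04249191e-01  1.59789650e+00  1.78381982e-04
  1.14237133e+00 -1.49819123e+00]
```

View pics/s4.png

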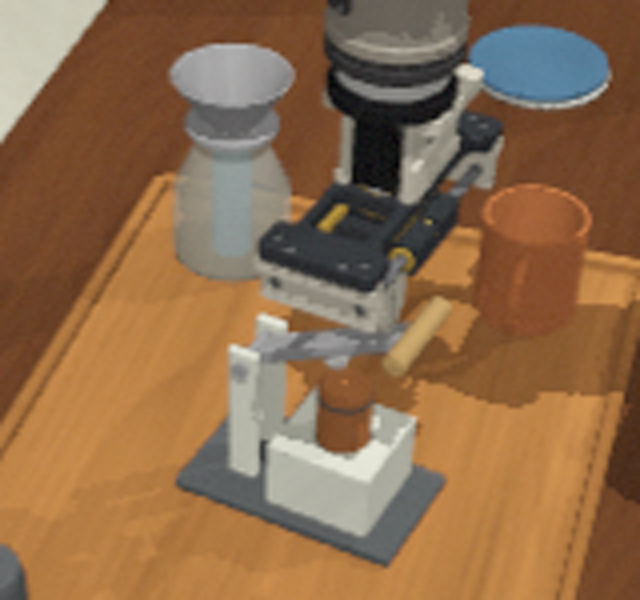

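The arm is now nearly over the capsule (pad at crop (340,365)). I'll move the closed fingertips to r ≈ 102 mm and press down, watching the force.

move_arm:
  motion:
    - [0.1,0,0,0,0,0]
    - [0.2,0,0,0,0,0]
    - [0.2,0,0.08,0,0,0]
    - [0.2,0,0.16,0,0,0]
    - [0.2,0,0.22,0,0,0]
    - [0.2,0,0.22,0,0,0]

```text
time: 14.28
tool_pos: [0.5102, 0.013, 0.1473]
tool_rot: [-3.142, -0.002, 2.941]
contact_force: [-0.7, 0.7, 0.5]
opening: 0.0004
grip_force: 0.0
```

move_arm:
  motion:
    - [0,0,0.03,0,0,0]
    - [0,0,0.06,0,0,0]
    - [0,0,0.06,0,0,0]

```text
time: 14.65
tool_pos: [0.5107, 0.0129, 0.142]
tool_rot: [3.142, -0.0, 2.941]
contact_force: [-0.7, 0.2, -0.9]
opening: 0.0002
grip_force: 0.1
```

move_arm:
  motion:
    - [0,0,0.02,0,0,0]
    - [0,0,0.04,0,0,0]
    - [0,0,0.04,0,0,0]

```text
time: 15.02
tool_pos: [0.5104, 0.013, 0.1385]
tool_rot: [3.142, -0.0, 2.941]
contact_force: [-2.8, 0.4, 5.5]
opening: 0.0001
grip_force: 2.2
```

move_arm:
  motion:
    - [0,0,0.015,0,0,0]
    - [0,0,0.03,0,0,0]
    - [0,0,0.03,0,0,0]

```text
time: 15.4
tool_pos: [0.51, 0.0131, 0.1354]
tool_rot: [3.142, -0.001, 2.941]
contact_force: [-3.1, 0.6, 5.3]
opening: 0.0002
grip_force: 2.4
```

move_arm:
  motion:
    - [0,0,0.015,0,0,0]
    - [0,0,0.03,0,0,0]
    - [0,0,0.03,0,0,0]

```text
time: 15.78
tool_pos: [0.5099, 0.0131, 0.1324]
tool_rot: [3.142, -0.001, 2.941]
contact_force: [-4.7, 1.1, 4.7]
opening: 0.0002
grip_force: 2.3
```

Steady sliding at about 5 N with some sideways friction drag. I'll continue, drifting outward a little to follow the arc.

move_arm:
  motion:
    - [0.005,0,0.015,0,0,0]
    - [0.01,0,0.03,0,0,0]
    - [0.01,0,0.03,0,0,0]

```text
time: 16.15
tool_pos: [0.5096, 0.0132, 0.1297]
tool_rot: [3.141, 0.0, 2.941]
contact_force: [-1.3, 0.2, 4.5]
opening: 0.0004
grip_force: 2.6
```

move_arm:
  motion:
    - [0,0,0.015,0,0,0]
    - [0.004,0,0.03,0,0,0]
    - [0.004,0,0.03,0,0,0]

```text
time: 16.52
tool_pos: [0.5093, 0.0132, 0.1266]
tool_rot: [3.141, 0.0, 2.941]
contact_force: [-2.0, 0.0, 5.2]
opening: 0.0004
grip_force: 2.6
```

move_arm:
  motion:
    - [0,0,0.01,0,0,0]
    - [0.003,0,0.02,0,0,0]
    - [0.003,0,0.02,0,0,0]

```text
time: 16.9
tool_pos: [0.5091, 0.0133, 0.1247]
tool_rot: [3.142, 0.001, 2.941]
contact_force: [-1.9, 0.2, 6.8]
opening: 0.0005
grip_force: 2.9
```

move_arm:
  motion:
    - [0,0,0.01,0,0,0]
    - [0.002,0,0.02,0,0,0]
    - [0.002,0,0.02,0,0,0]

```text
time: 17.27
tool_pos: [0.5089, 0.0133, 0.1227]
tool_rot: [3.141, 0.001, 2.941]
contact_force: [-1.8, 0.4, 6.3]
opening: 0.0004
grip_force: 3.0
```

move_arm:
  motion:
    - [0,0,0.01,0,0,0]
    - [0,0,0.02,0,0,0]
    - [0,0,0.02,0,0,0]

```text
time: 17.65
tool_pos: [0.5089, 0.0133, 0.1208]
tool_rot: [3.142, 0.001, 2.941]
contact_force: [-2.8, -0.3, 6.6]
opening: 0.0007
grip_force: 3.3
```

move_arm:
  motion:
    - [0,0,0.01,0,0,0]
    - [0,0,0.02,0,0,0]
    - [0,0,0.02,0,0,0]

```text
time: 18.02
tool_pos: [0.5089, 0.0133, 0.1189]
tool_rot: [3.142, 0.001, 2.941]
contact_force: [-2.7, 0.3, 6.2]
opening: 0.0009
grip_force: 3.4
```

move_arm:
  motion:
    - [0,0,0.01,0,0,0]
    - [0,0,0.02,0,0,0]
    - [0,0,0.02,0,0,0]

```text
time: 18.4
tool_pos: [0.5089, 0.0133, 0.1168]
tool_rot: [3.142, 0.001, 2.941]
contact_force: [-2.8, 0.5, 6.3]
opening: 0.0003
grip_force: 3.5
```

move_arm:
  motion:
    - [0,0,0.01,0,0,0]
    - [0,0,0.015,0,0,0]
    - [0,0,0.015,0,0,0]

```text
time: 18.77
tool_pos: [0.5089, 0.0133, 0.1154]
tool_rot: [3.141, 0.001, 2.941]
contact_force: [-3.1, 0.2, 7.2]
opening: 0.0004
grip_force: 3.8
```

move_arm:
  motion:
    - [0,0,0.01,0,0,0]
    - [0,0,0.015,0,0,0]
    - [0,0,0.015,0,0,0]

```text
time: 19.15
tool_pos: [0.5089, 0.0133, 0.1139]
tool_rot: [3.141, 0.001, 2.941]
contact_force: [-2.7, 0.2, 6.9]
opening: 0.0002
grip_force: 3.7
```

move_arm:
  motion:
    - [0,0,0.01,0,0,0]
    - [0,0,0.015,0,0,0]
    - [0,0,0.015,0,0,0]

```text
time: 19.52
tool_pos: [0.509, 0.0133, 0.1124]
tool_rot: [3.141, 0.001, 2.941]
contact_force: [-3.0, 0.0, 6.9]
opening: -0.0
grip_force: 3.8
```

move_arm:
  motion:
    - [0,0,0.01,0,0,0]
    - [0,0,0.015,0,0,0]
    - [0,0,0.015,0,0,0]

```text
time: 19.9
tool_pos: [0.509, 0.0133, 0.1114]
tool_rot: [3.141, 0.001, 2.941]
contact_force: [-3.7, 0.6, 12.0]
opening: 0.0002
grip_force: 6.1
```

A stiff rise: the stop is reached. I'll increase to about 20 N in small steps.

move_arm:
  motion:
    - [0,0,0.008,0,0,0]
    - [0,0,0.008,0,0,0]
    - [0,0,0.008,0,0,0]

```text
time: 20.27
tool_pos: [0.5091, 0.0133, 0.1111]
tool_rot: [3.141, 0.002, 2.941]
contact_force: [-5.8, 0.2, 15.4]
opening: 0.0004
grip_force: 8.3
```

move_arm:
  motion:
    - [0,0,0.007,0,0,0]
    - [0,0,0.013,0,0,0]
    - [0,0,0.013,0,0,0]
    - [0,0,0.013,0,0,0]
    - [0,0,0.013,0,0,0]

```text
time: 20.9
tool_pos: [0.5091, 0.0133, 0.1108]
tool_rot: [3.141, 0.002, 2.941]
contact_force: [-8.4, 0.7, 24.0]
opening: 0.0002
grip_force: 12.3
```

24 N at the hand at r ≈ 92–102 mm puts the pad at about 31–35 N. I'll hold briefly, then ease off and retreat.

move_arm:
  motion:
    - [0,0,-0.003,0,0,0]
    - [0,0,-0.003,0,0,0]
    - [0,0,-0.003,0,0,0]
    - [0,0,-0.003,0,0,0]
    - [0,0,-0.02,0,0,0]
    - [0,0,-0.05,0,0,0]
    - [0,0,-0.2,0,0,0]
    - [0,0,-0.6,0,0,0]
    - [0,0,-1,0,0,0]
    - [0,0,-1,0,0,0]

```text
time: 22.15
tool_pos: [0.5108, 0.0131, 0.2118]
tool_rot: [3.141, 0.007, 2.941]
contact_force: [-0.2, 0.0, -0.0]
opening: 0.0004
grip_force: 0.0
```

```bash
python3 - <<'E'
from h import *
o=robot.observe();print(o["tool_pos"],o["contact_force"],o["time"])
c=grab("side");save(c,"s5.png",(250,80,410,230),4)
Q=press(cloud(c));ok=c["range_z"]>0;H=cv2.cvtColor(c["image"],cv2.COLOR_RGB2HSV)
m=ok&(abs(Q[...,1])>.015)&(abs(Q[...,1])<.036)&(Q[...,0]<-.045)&(Q[...,0]>-.08)&(Q[...,2]>.08)&(Q[...,2]<.13);q=Q[m]
print("bar",len(q),np.round(np.percentile(q,[5,50,95],axis=0),3).tolist())
E
```

```text
[0.51075213 0.01307665 0.21178605] [-0.24371009  0.02810798 -0.03288471] 22.15
bar 80 [[-0.067, -0.031, 0.091], [-0.061, 0.02, 0.099], [-0.054, 0.034, 0.102]]
```

View pics/s5.png

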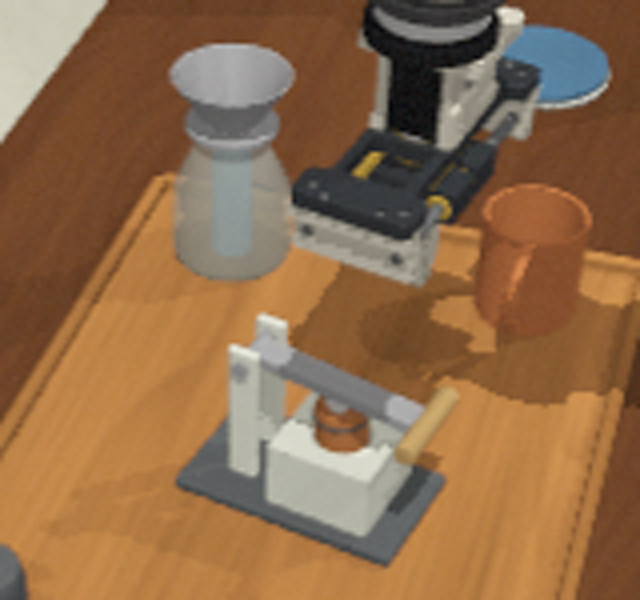

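The clamp is closed on the sunken capsule (crop 340,430), with its bar at about -0.1 rad, and the arm is clear.

```bash
python3 -c "
from cell import robot
print(robot.hand_in())"
```

```text
the job is handed in; nothing more can be done
None
```

I put the copper capsule in the well, swung the clamp over and pressed it onto the stop (about 24 N at the hand, an estimated 31–35 N at the pad), left the clamp closed and handed the job in at about 22 s; no verdict came back.

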